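Find the tired spring foot and mark it

TASK

The rack on the bench holds three spring feet from the proofing press, and one spring has gone soft. With the fingertips press each black rubber pad down about 8 mm, first the left, then the middle, then the right, to feel which is softest; then push the orange tag in front of the softest foot all the way down, leave the other two tags up, and move clear. Only press: do not pick up or shove any of the loose things standing round the rack.

Things in the scene. Friction and masses are not known exactly. Their poses are not given: they have to be found in the camera images.
- rack: fixed plywood rack, 140 (its x) x 270 (its y) mm, deck 18 mm above the bench. Origin: centre of its underside; x away from the robot (turned up to 0.15 rad), y to the robot's left, z up. Three look-alike spring feet stand on it in a row along y, 90 mm apart. In front of each foot, 65 mm towards the robot along rack x, stands its own orange tag, joined to it by a white line
- bay_left (a point): centre of the top of the left foot's round black rubber pad (52 mm across) at rest, 76 mm above the bench; fixed to the rack, does not follow the pad. The pad goes straight down up to 14 mm and springs back. Springs are dealt anew each start: 8 mm down takes about 3 N on the softest, 7 and 11 N on the others; fully down 5, 11 and 17 N
- bay_middle (a point): centre of the top of the middle foot's round black rubber pad (52 mm across) at rest, 76 mm above the bench; fixed to the rack, does not follow the pad. The pad goes straight down up to 14 mm and springs back. Springs are dealt anew each start: 8 mm down takes about 3 N on the softest, 7 and 11 N on the others; fully down 5, 11 and 17 N
- bay_right (a point): centre of the top of the right foot's round black rubber pad (52 mm across) at rest, 76 mm above the bench; fixed to the rack, does not follow the pad. The pad goes straight down up to 14 mm and springs back. Springs are dealt anew each start: 8 mm down takes about 3 N on the softest, 7 and 11 N on the others; fully down 5, 11 and 17 N
- tag_left_top (a point): centre of the flat top of the left orange tag (cap 26 along rack x by 36 along rack y, 8 thick), 72 mm above the bench when up, 52 when fully down; it moves with the tag
- tag_left (a joint): how far the left tag is pushed down, m: 0 fully up (start), 0.020 fully down, cap on its black housing. Stiff slide, about 3 N to move; it stays where it is left
- tag_middle_top (a point): centre of the flat top of the middle orange tag (cap 26 along rack x by 36 along rack y, 8 thick), 72 mm above the bench when up, 52 when fully down; it moves with the tag
- tag_middle (a joint): how far the middle tag is pushed down, m: 0 fully up (start), 0.020 fully down, cap on its black housing. Stiff slide, about 3 N to move; it stays where it is left
- tag_right_top (a point): centre of the flat top of the right orange tag (cap 26 along rack x by 36 along rack y, 8 thick), 72 mm above the bench when up, 52 when fully down; it moves with the tag
- tag_right (a joint): how far the right tag is pushed down, m: 0 fully up (start), 0.020 fully down, cap on its black housing. Stiff slide, about 3 N to move; it stays where it is left
- ink_tin_black: bystander: small round ink tin with a black top, 78 across, 44 high mm; loose, origin at the centre of its underside
- masking_tape: bystander: roll of beige masking tape lying flat, 96 across, 25 high mm; loose, origin at the centre of its underside
- eraser: bystander: eraser in a blue sleeve, 21x45x13 mm; loose, origin at the centre of its underside
- scraper: bystander: ink scraper with a brown handle, 186x45x17 mm; loose, origin at the centre of its underside

How it is judged:
By the outcome, as a careful person would: the job done as asked, in the order asked, and still so for the second after the job is handed in, with the robot touching nothing.
It also fails if it takes over 54 s, if anything falls off the work surface, if the arm or the gripper's body presses on something with over 40 N, if the wrist force passes 120 N, or if a joint passes its speed limit or range.

ROBOT

A 6-joint arm with a two-finger parallel gripper is mounted at the origin on a cart in front of the work surface, level with it; the furniture and walls round the work are solid. World frame = base frame: x ahead of the robot, y to its left, z up, the work surface at z = 0. Lengths are in m, angles in rad, forces in N, time in s.
With the tool pointing down it reaches from about 0.225 to 0.725 m from the base axis. Payload 3.1 kg.
Tool frame: the origin (TCP) lies on the centre line of the jaws, within the pads' length; the fingertips stand r.tips_ahead ahead of it and the grasp point (between the pads) lies 8 mm behind it (r.tips_ahead is the distance from the TCP to the fingertips, in m); y points along the fingers, x is the direction in which the jaws open and shut, and the axes are right-handed (so a half turn about y gives the same grasp; the last joint's range is limited). The gripper opens to 85 mm and grips with 20 to 120 N. Pads are 22 mm wide; open, the fingers measure 114 mm over their backs; the gripper's body (76 mm by 85 mm) begins 54 mm behind the grasp point. The pads swing forward as they close: fully open they stand 13 mm farther back than shut.
Start: joints at [-0.128, 0.048, 0.099, 1.622, 0, 1.443], TCP at [0.525, -0, 0.242] pointing down, gripper open.
Joint ranges: [-2.91, 2.91], [-0.99, 1.94], [-1.21, 1.42], [-2.12, 2.29], [-1.49, 1.47], [-3.14, 3.14]. Speed limits (rad/s): [2.79, 2.79, 3.14, 3.14, 3.14, 3.14].

INTERFACE

Orientations are given as a unit quaternion [x, y, z, w].
In Python, from bench import r, viewer, silhouettes, tip_of gives the robot as it stands.
- The arm moves only by the tool servo_tool, never from a script. Its argument "motion" is a list of rows, each a list of 5 numbers: the finger opening in cm, from 0 to 8.54, then the shift along the world's x, y, z in cm, then the turn about the world's z in rad. In form: [[grip, tx, ty, tz, spin], ...]. A call has 1 to 20 rows; each row is the pose to reach, as a shift and turn from the pose measured when the call began; what a row does not reach only later rows make up. A row lasts 1/8 s, in which the tool goes at most 62.5 mm and 10.7 degrees, less where a joint would pass 70% of its speed; a pose out of reach is approached as far as the arm can. A call with a gripper value outside its range is refused whole. The fingers move at their own pace and stop on an object; "grip_force" is the grip in N (left out, the last holds). Time passes only in rows, so rows that repeat a pose let the fingers close. It gives the time, the measured TCP pose, the force and the opening at its end, in the units of the state.
- r.get_state(): the state, without advancing time (a new reading comes with each control period).
- viewer.grab_frame(name): name is "scene" or "side" or "wrist"; returns the picture (400x640x3 uint8, red, green, blue); there is no depth.
- viewer.get_calibration(name): a dict with "fx", "fy", "cx", "cy" (pixels), "R" (3x3) and "t" (3): a world point X has camera coordinates R X + t. Camera axes: x right, y down, z forward; pixel columns grow to the right and rows downward; lengths in m; the calibration is good to about 2 mm. A picture is of the moment at which its call begins: read the wrist's pose just before it. get_calibration takes no time and is no camera call; for the wrist camera it gives the pose at the moment of the call.
- r.job_done(): hands the job in, once; it reports no verdict.
Trained networks look in the newest picture that a camera, given by its name, has taken for a name from the list of things; names that differ only in an ending like _2 or _b are one class to them, and where a whole thing is asked for, a point or a joint stands for the part that bears it (a point fixed in the world has none). Each returns a list of dicts, best first, with "p" (0 to 1); they miss things now and then, are a little off and sometimes report something else, mostly with a low value. They report only what shows in the picture. A call takes as long as a camera call.
- silhouettes(camera, thing): "mask" (400x640 bool, what is visible of it) and "rect" ([left, top, right, bottom] in pixels, round what is visible of it).
- tip_of(camera, thing): "location" ([column, row] in pixels: a listed point, or the origin of a listed thing).
The state is a dict: "t": time; "joints": joint angles; "dq": joint speeds; "effort": joint torques, N m; "eef_pos": TCP position; "ee_rot": TCP orientation; "contact_force": force on the tool from outside, world axes, zero at the start; "ft_torque": the same for the moment, N m; "opening": finger opening in m.
Only numpy, scipy, OpenCV 4.12 (cv2) and the standard library are available. Lean on these libraries where they do the work, as an engineer would, in place of code of your own. Each camera call takes 0.05 s, during which the arm holds its last target.

## Working session

There is one attempt and no reset: what is moved stays moved. The work goes in short steps, Python scripts to look and compute and a tool call to move; the robot and the scene stay as the last step left them, time stands still between calls to the robot, and variables do not carry over. Pictures are saved under pics/ and viewed, and the job is handed in when it is done.

Besides the shell and the picture viewer there is one more tool, called after "Request:" as a command line: name --pt "numbers of a row" for each row, then --argument value for the rest. servo_tool: Moves the arm, as the interface text tells. Its arguments: {"type":"object","properties":{"motion":{"type":"array"},"grip_force":{"type":"number"}},"required":["motion"]}

```bash
mkdir -p pics; ls; python3 - <<'E'
from bench import r, viewer, silhouettes, tip_of
import cv2
s=r.get_state(); print(s, r.tips_ahead)
for n in ["scene","side","wrist"]:
    cv2.imwrite(f"pics/{n}0.png",viewer.grab_frame(n)[:,:,::-1])
    c=viewer.get_calibration(n); print(n,c)
for n in ["scene","side","wrist"]:
  for th in ["bay_left","bay_middle","bay_right","tag_left_top","tag_middle_top","tag_right_top","rack"]:
    try: print(n,th,[(d["location"],round(d["p"],2)) for d in tip_of(n,th)][:3])
    except Exception as e: print(n,th,e)
E
```

```text
pics
{'t': 0.0, 'joints': array([-1.27819473e-01,  4.87084417e-02,  9.76212742e-02,  1.62200721e+00,
        3.31195468e-06,  1.44301966e+00]), 'dq': array([-2.94505262e-04,  1.03537133e-04, -8.01458803e-04, -4.06045027e-04,
       -2.32307470e-04,  3.98592901e-06]), 'effort': array([ 2.96208136e-04, -3.38780022e+01,  3.20016932e+01,  2.03766406e-02,
       -2.11149008e-04,  6.20949692e-06]), 'eef_pos': array([5.24421219e-01, 5.25680214e-05, 2.41150893e-01]), 'ee_rot': array([-0.7070016 ,  0.00082084,  0.00079057,  0.70721103]), 'contact_force': array([-0.67852315, -0.15455186, -0.40713731]), 'ft_torque': array([ 0.00503707, -0.04868087,  0.0628954 ]), 'opening': 0.08547706199629526} 0.011
scene {'fx': 407.17943064684385, 'fy': 407.17943064684385, 'cx': 322.89529110656156, 'cy': 199.49511524184246, 'R': array([[-0.73537729, -0.67764757,  0.00374217],
       [-0.53723028,  0.57961401, -0.61272444],
       [ 0.41304221, -0.45259404, -0.79028777]]), 't': array([0.4976788 , 0.35855512, 0.67824049])}
side {'fx': 474.91524740403923, 'fy': 474.91524740403923, 'cx': 321.5558227420174, 'cy': 
[... 682 characters left out ...]
3], 0.63)]
scene tag_left_top [([310.3, 232.3], 0.52)]
scene tag_middle_top [([333.2, 204.6], 0.53)]
scene tag_right_top [([368.3, 178.1], 0.63)]
scene rack [([328.4, 213.5], 0.95)]
side bay_left [([242.6, 284.0], 0.56)]
side bay_middle []
side bay_right []
side tag_left_top [([298.6, 237.4], 0.53)]
side tag_middle_top [([295.2, 193.0], 0.52), ([330.5, 209.1], 0.47), ([317.6, 236.4], 0.15)]
side tag_right_top [([353.8, 196.8], 0.72), ([318.3, 235.0], 0.56)]
side rack [([319.2, 235.4], 0.67)]
wrist bay_left []
wrist bay_middle []
wrist bay_right []
wrist tag_left_top [([425.0, 30.8], 0.88)]
wrist tag_middle_top [([412.6, 139.5], 0.68)]
wrist tag_right_top [([398.8, 233.3], 0.8)]
wrist rack []
```

View pics/scene0.png

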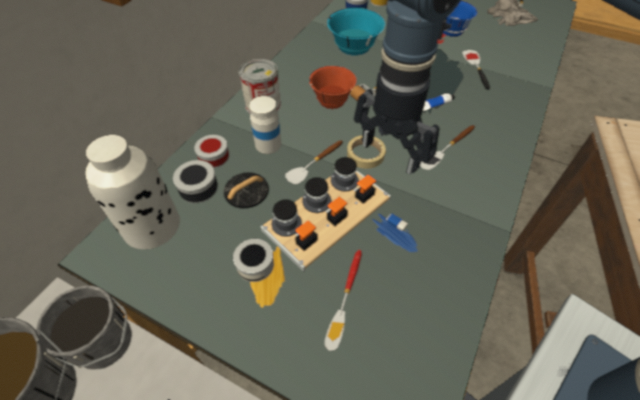

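View pics/side0.png

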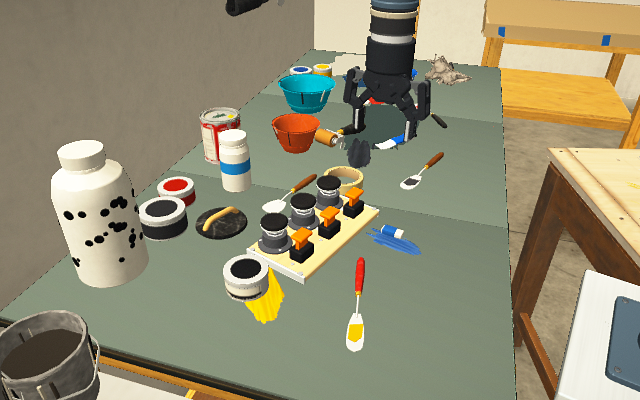

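View pics/wrist0.png

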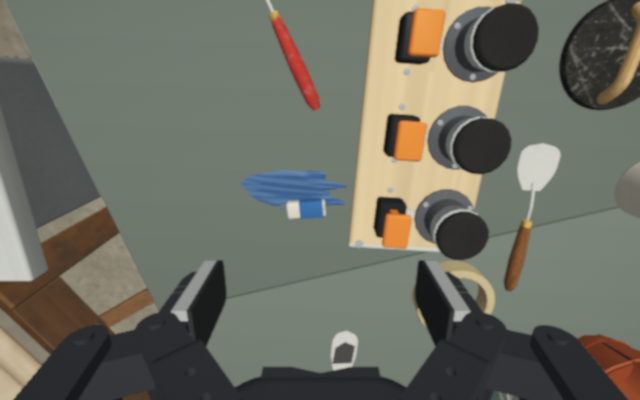

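The wrist view (right = +x, up = +y) shows the pads near (505,37), (480,146) and (460,233). The tag tops are near (427,33), (410,141) and (397,230). I'll fit the rack pose to these.

```bash
cat > h.py <<'E'
import numpy as np
from scipy.optimize import least_squares
def proj(c,X):
    p=np.asarray(X)@c["R"].T+c["t"]; return np.c_[c["fx"]*p[:,0]/p[:,2]+c["cx"],c["fy"]*p[:,1]/p[:,2]+c["cy"]]
def pts(q):
    x,y,a=q; c,s=np.cos(a),np.sin(a); out=[]
    for dx,z in((0,.076),(-.065,.072)):
        for dy in(.09,0,-.09):
            u=dx+q0; out.append([x+c*u-s*dy,y+s*u+c*dy,z])
    return np.array(out)
q0=0.0
def fit(obs):
    f=lambda q:np.concatenate([((proj(c,pts(q))-o)[~np.isnan(o[:,0])]).ravel() for c,o in obs])
    return least_squares(f,[.6,.15,0],loss='soft_l1')
E
python3 - <<'E'
from h import *
from bench import viewer
import cv2
o={"wrist":[(505,37),(480,146),(460,233),(427,33),(410,141),(397,230)],
"scene":[(283.5,210.7),(313.8,185),(346.4,162.3),(310.3,230),(337,206),(367,182)]}
im=cv2.imread('pics/wrist0.png'); hsv=cv2.cvtColor(im,cv2.COLOR_BGR2HSV)
m=cv2.inRange(hsv,(5,200,150),(16,255,255)); n,l,st,ce=cv2.connectedComponentsWithStats(m)
print([(st[i],ce[i].round(1)) for i in range(1,n) if st[i,4]>100])
g=cv2.cvtColor(im,cv2.COLOR_BGR2GRAY)
m=cv2.inRange(g,0,48); n,l,st,ce=cv2.connectedComponentsWithStats(m)
print([(st[i],ce[i].round(1)) for i in range(1,n) if st[i,4]>300])
C={k:viewer.get_calibration(k) for k in o}
for ks in (["wrist"],["scene"],["wrist","scene"]):
    s=fit([(C[k],np.array(o[k],float)) for k in ks]); print(ks,s.x.round(4)); print(s.fun.reshape(-1,2).round(1).tolist())
print(pts(s.x).round(4))
E
```

```text
[]
[(array([ 560,    2,   80,  107, 1185], dtype=int32), array([591.8,  68.3])), (array([ 474,    5,   63,   65, 3175], dtype=int32), array([505.1,  37.4])), (array([396,  15,  32,  48, 414], dtype=int32), array([405.1,  45.6])), (array([595,  50,  29,  34, 425], dtype=int32), array([608.1,  66.2])), (array([385, 115,  33,  40, 360], dtype=int32), array([392.3, 132.4])), (array([ 454,  120,   55,   53, 2286], dtype=int32), array([481.1, 146. ])), (array([375, 198,  30,  38, 471], dtype=int32), array([385.9, 211. ])), (array([ 437,  213,   50,   46, 1742], dtype=int32), array([461.1, 235.9])), (array([   16,   261,   610,   139, 27692], dtype=int32), array([319.5, 358.8]))]
['wrist'] [ 0.6697  0.0308 -0.0684]
[[1.3, -0.5], [1.7, 0.5], [1.3, 4.4], [-1.4, -1.8], [-1.2, -0.2], [-2.1, 1.5]]
['scene'] [ 0.6673  0.032  -0.047 ]
[[1.4, -0.6], [2.4, 1.5], [-1.5, 2.7], [-3.8, -0.1], [0.8, -1.2], [-0.7, -0.1]]
['wrist', 'scene'] [ 0.6693  0.0309 -0.0664]
[[0.6, -0.6], [1.2, 0.4], [1.1, 4.3], [-2.1, -1.8], [-1.7, -0.2], [-2.4, 1.6], [0.5, -2.0], [2.1, 0.8], [-1.3, 2.4], [-5.2, -1.1], [-0.0, -1.7], [-0.9, -0.2]]
[[ 0.6753  0.1207  0.076 ]
 [ 0.6693  0.0309  0.076 ]
 [ 0.6633 -0.0589  0.076 ]
 [ 0.6104  0.125   0.072 ]
 [ 0.6045  0.0352  0.072 ]
 [ 0.5985 -0.0546  0.072 ]]
```

```bash
python3 - <<'E'
import cv2
im=cv2.imread('pics/wrist0.png')[0:270,340:560]
cv2.imwrite('pics/wc.png',cv2.resize(im,None,fx=2.2,fy=2.2,interpolation=2))
E
```

```text
(no output)
```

View pics/wc.png

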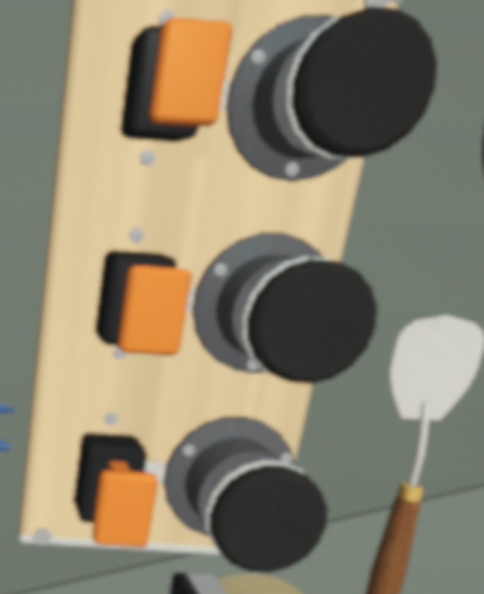

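Request:
servo_tool --pt "0 2.5 2 0 0" --pt "0 5 4 0 0" --pt "0 7.5 6 -1 0" --pt "0 10 8 -2 0" --pt "0 12.5 10 -4 0" --pt "0 15 12 -6 0" --pt "0 15 12 -9 0" --pt "0 15 12 -11 0" --pt "0 15 12 -12 0" --pt "0 15 12 -12 0" --pt "0 15 12 -12 0" --pt "0 15 12 -12 0" --grip_force 20

```text
t: 2.7
eef_pos: [0.6758, 0.12, 0.124]
ee_rot: [-0.707, -0.001, -0.001, 0.707]
contact_force: [-0.6, -0.6, -0.4]
opening: -0.0001
```

```bash
python3 - <<'E'
from bench import r, viewer
import cv2
s=r.get_state(); print(s["t"],s["eef_pos"],s["contact_force"],s["ft_torque"],s["opening"],r.tips_ahead)
for n in ["scene","side","wrist"]:
    cv2.imwrite(f"pics/{n}1.png",viewer.grab_frame(n)[:,:,::-1])
a=[cv2.imread(f"pics/{n}1.png") for n in ("side","wrist")]
a[0]=cv2.resize(a[0][120:320,160:480],(640,400))
cv2.imwrite("pics/c1.png",cv2.resize(cv2.vconcat(a),(480,600)))
E
```

```text
2.7 [0.6758043  0.1199831  0.12400291] [-0.59745246 -0.62861319 -0.35991905] [ 0.01517803  0.02266268 -0.003804  ] -0.00012951340444283823 0.011
```

View pics/c1.png

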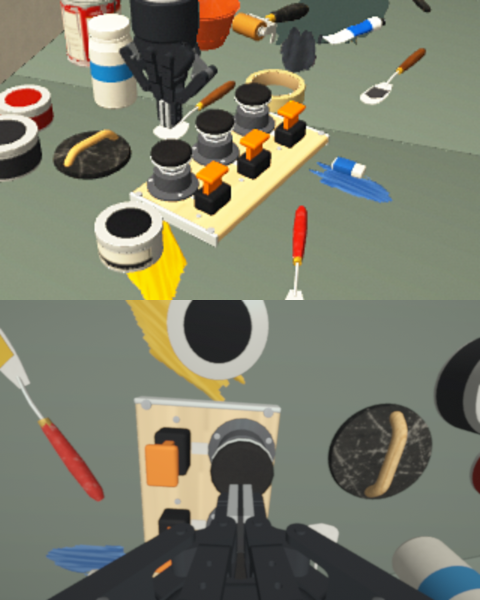

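```bash
python3 - <<'E'
from h import *
from bench import viewer,r
import cv2
q=[.6693,.0309,-.0664]
P=pts(q); tip=np.array([[.6758,.12,.113]])
out=[]
for n in("side","wrist","scene"):
    c=viewer.get_calibration(n); im=cv2.imread(f"pics/{n}1.png")
    for p in proj(c,P): cv2.drawMarker(im,tuple(int(round(v)) for v in p),(0,255,0),0,9,1)
    cv2.drawMarker(im,tuple(int(round(v)) for v in proj(c,tip)[0]),(255,0,255),0,9,1)
    if n=="wrist":im=im[100:400,160:480]
    else: im=im[130:280,230:390]
    out.append(cv2.resize(im,(320,300)))
out.append(out[0]*0)
cv2.imwrite("pics/o1.png",cv2.vconcat([cv2.hconcat(out[:2]),cv2.hconcat(out[2:])]))
E
```

```text
(no output)
```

View pics/o1.png

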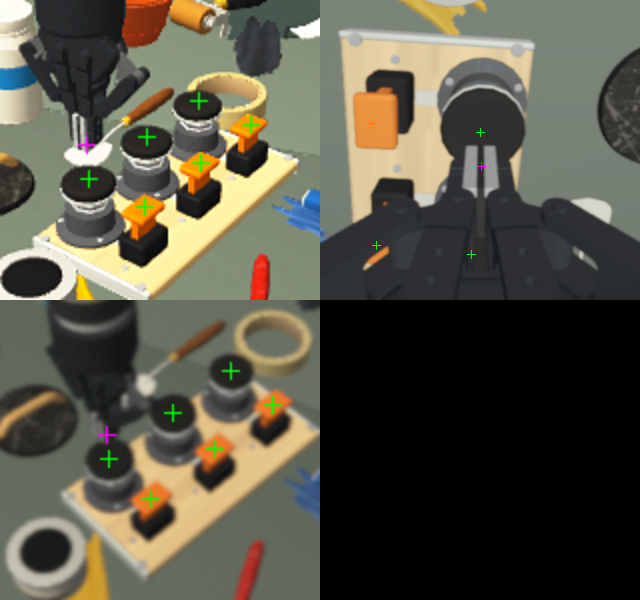

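The overlay fits the rack well in all three cameras: green crosses sit on the pads and tags, and the tips are above the left pad. Next I'll descend in steps.

Request:
servo_tool --pt "0 0 0 -1.5 0" --pt "0 0 0 -2.8 0" --pt "0 0 0 -3.4 0" --pt "0 0 0 -3.4 0"

```text
t: 3.35
eef_pos: [0.6745, 0.1199, 0.0877]
ee_rot: [0.707, -0.0, -0.0, -0.707]
contact_force: [-0.7, 0.4, -0.6]
opening: 0.0001
```

Request:
servo_tool --pt "0 0 0 -0.3 0" --pt "0 0 0 -0.5 0" --pt "0 0 0 -0.5 0" --pt "0 0 0 -0.5 0"

```text
t: 3.85
eef_pos: [0.6752, 0.12, 0.0836]
ee_rot: [-0.707, -0.0, -0.0, 0.707]
contact_force: [1.7, 0.0, 2.0]
opening: -0.0001
```

Request:
servo_tool --pt "0 0 0 -0.3 0" --pt "0 0 0 -0.5 0" --pt "0 0 0 -0.5 0" --pt "0 0 0 -0.5 0" --pt "0 0 0 -0.5 0"

```text
t: 4.47
eef_pos: [0.6752, 0.12, 0.0787]
ee_rot: [-0.707, -0.0, -0.0, 0.707]
contact_force: [-0.0, 0.3, 3.3]
opening: -0.0001
```

```bash
python3 - <<'E'
from bench import r, viewer
import cv2
s=r.get_state(); print(s["t"],s["eef_pos"],s["contact_force"],s["ft_torque"])
a=cv2.resize(viewer.grab_frame("side")[180:260,230:330,::-1],(750,600),interpolation=2)
cv2.imwrite("pics/p1.png",a)
s=r.get_state(); print(s["t"],s["eef_pos"],s["contact_force"],s["ft_torque"])
E
```

```text
4.475 [0.67524412 0.11997434 0.07873459] [-0.0155714   0.3461985   3.34156553] [0.00011663 0.02156689 0.00060752]
4.525 [0.67526183 0.11996964 0.07871873] [-0.19938579 -0.27535186  2.95965972] [ 0.0233055  -0.02965325 -0.02289652]
```

View pics/p1.png

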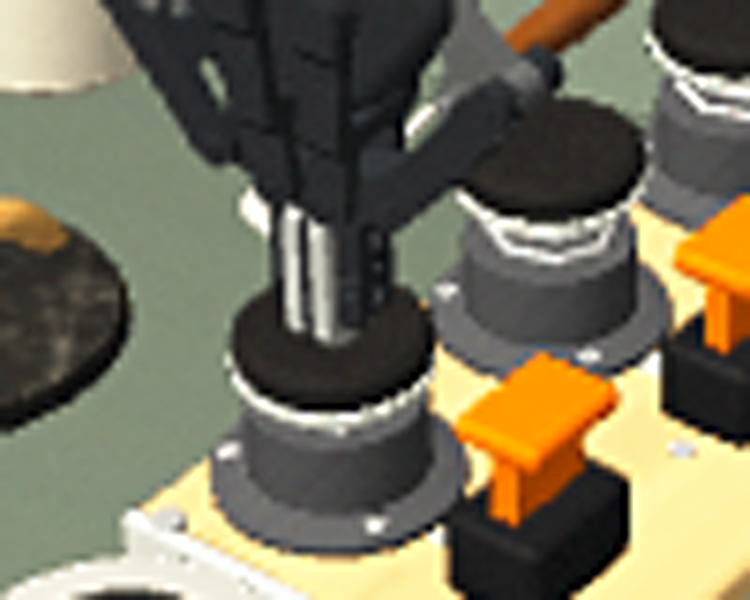

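Left pad is about 8.3 mm down at about 3.5 N, visibly compressed. Next is the middle pad.

Request:
servo_tool --pt "0 0 0 1.5 0" --pt "0 0 0 3.5 0" --pt "0 -0.3 -3 4 0" --pt "0 -0.6 -6.5 4 0" --pt "0 -0.6 -8.9 4 0" --pt "0 -0.6 -8.9 3 0" --pt "0 -0.6 -8.9 1.5 0" --pt "0 -0.6 -8.9 1.2 0" --pt "0 -0.6 -8.9 1.2 0" --pt "0 -0.6 -8.9 1.2 0"

```text
t: 5.78
eef_pos: [0.6695, 0.0316, 0.0911]
ee_rot: [-0.707, -0.001, -0.0, 0.707]
contact_force: [-0.2, 0.5, 0.2]
opening: -0.0002
```

Request:
servo_tool --pt "0 0 0 -0.3 0" --pt "0 0 0 -0.6 0" --pt "0 0 0 -0.9 0" --pt "0 0 0 -1.0 0" --pt "0 0 0 -1.0 0" --pt "0 0 0 -1.0 0"

```text
t: 6.52
eef_pos: [0.6701, 0.0318, 0.0834]
ee_rot: [-0.707, -0.002, -0.001, 0.707]
contact_force: [-2.8, 1.0, 7.1]
opening: 0.0001
```

Request:
servo_tool --pt "0 0 0 -0.3 0" --pt "0 0 0 -0.5 0" --pt "0 0 0 -0.6 0" --pt "0 0 0 -0.6 0" --pt "0 0 0 -0.6 0"

```text
t: 7.15
eef_pos: [0.6701, 0.0318, 0.0805]
ee_rot: [-0.707, -0.002, -0.002, 0.707]
contact_force: [-3.7, -0.7, 10.7]
opening: -0.0002
```

Request:
servo_tool --pt "0 0 0 -0.2 0" --pt "0 0 0 -0.4 0" --pt "0 0 0 -0.4 0" --pt "0 0 0 -0.4 0" --pt "0 0 0 -0.4 0"

```text
t: 7.78
eef_pos: [0.6702, 0.0318, 0.0798]
ee_rot: [-0.707, -0.003, -0.002, 0.707]
contact_force: [-4.8, 0.0, 10.8]
opening: 0.0001
```

```bash
python3 - <<'E'
from bench import r, viewer
import cv2
a=cv2.resize(viewer.grab_frame("side")[160:260,230:355,::-1],(750,600),interpolation=2)
cv2.imwrite("pics/p2.png",a)
s=r.get_state(); print(s["t"],s["eef_pos"],s["contact_force"],s["ft_torque"])
E
```

```text
7.825 [0.67016447 0.03179594 0.07985933] [-4.49653463  0.53574849 12.02990605] [ 0.09347009  1.15554243 -0.02725528]
```

View pics/p2.png

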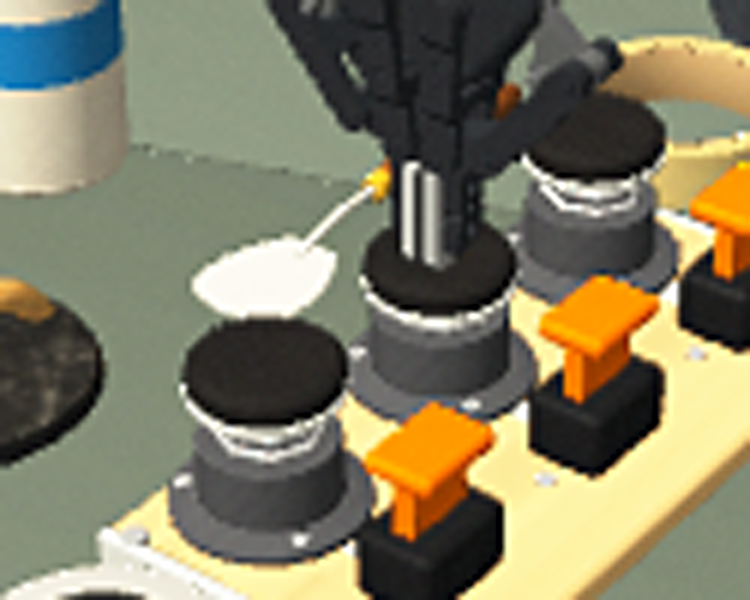

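Request:
servo_tool --pt "0 0 0 -0.3 0" --pt "0 0 0 -0.5 0" --pt "0 0 0 -0.5 0" --pt "0 0 0 -0.5 0"

```text
t: 8.32
eef_pos: [0.6702, 0.0318, 0.0786]
ee_rot: [-0.707, -0.003, -0.003, 0.707]
contact_force: [-5.5, 1.0, 12.0]
opening: -0.0001
```

Request:
servo_tool --pt "0 0 0 1.5 0" --pt "0 0 0 3.5 0" --pt "0 -0.3 -3 4 0" --pt "0 -0.6 -6.5 4 0" --pt "0 -0.6 -9.0 4 0" --pt "0 -0.6 -9.0 3 0" --pt "0 -0.6 -9.0 1.5 0" --pt "0 -0.6 -9.0 1.2 0" --pt "0 -0.6 -9.0 1.2 0" --pt "0 -0.6 -9.0 1.2 0"

```text
t: 9.57
eef_pos: [0.6645, -0.0576, 0.0909]
ee_rot: [-0.707, -0.004, -0.003, 0.707]
contact_force: [-1.3, -0.0, 0.0]
opening: -0.0001
```

Request:
servo_tool --pt "0 0 0 -0.3 0" --pt "0 0 0 -0.6 0" --pt "0 0 0 -0.9 0" --pt "0 0 0 -1.0 0" --pt "0 0 0 -1.0 0" --pt "0 0 0 -1.0 0"

```text
t: 10.32
eef_pos: [0.6651, -0.0575, 0.0822]
ee_rot: [-0.707, -0.005, -0.003, 0.707]
contact_force: [-0.7, 2.0, 5.4]
opening: 0.0004
```

Middle pad: 8.4 mm down at 12 N. Now to finish the right pad.

Request:
servo_tool --pt "0 0 0 -0.2 0" --pt "0 0 0 -0.4 0" --pt "0 0 0 -0.5 0" --pt "0 0 0 -0.5 0" --pt "0 0 0 -0.5 0"

```text
t: 10.95
eef_pos: [0.6651, -0.0574, 0.0789]
ee_rot: [-0.707, -0.005, -0.004, 0.707]
contact_force: [-2.5, 1.5, 7.7]
opening: -0.0001
```

```bash
python3 - <<'E'
from bench import r
s=r.get_state(); print(s["t"],s["eef_pos"],s["contact_force"],s["ft_torque"])
E
```

```text
10.95 [ 0.6651109  -0.05743284  0.07887734] [-2.50333032  1.47641274  7.6891199 ] [ 0.29041654  0.57219289 -0.01685882]
```

Right pad: 8.1 mm down at 7.7 N. The left is clearly softest, so I'm moving over the left tag.

Request:
servo_tool --pt "0 0 0 1.5 0" --pt "0 0 0 3.5 0" --pt "0 -0.5 1 5.5 0" --pt "0 -1.5 4.5 6 0" --pt "0 -2.5 8.5 6 0" --pt "0 -3.5 12.5 6 0" --pt "0 -4.5 16 6 0" --pt "0 -5.5 18.2 5.5 0" --pt "0 -5.5 18.2 3.5 0" --pt "0 -5.5 18.2 2 0" --pt "0 -5.5 18.2 1.4 0" --pt "0 -5.5 18.2 1.4 0" --pt "0 -5.5 18.2 1.4 0"

```text
t: 12.58
eef_pos: [0.6107, 0.1242, 0.0936]
ee_rot: [-0.707, -0.005, -0.004, 0.707]
contact_force: [0.2, -0.6, 0.2]
opening: -0.0002
```

```bash
python3 - <<'E'
from bench import r, viewer
from h import *
import cv2
s=r.get_state(); print(s["t"],s["eef_pos"],s["contact_force"])
a=cv2.resize(viewer.grab_frame("side")[180:280,230:355,::-1],(600,480),interpolation=2)
cv2.imwrite("pics/p3.png",a)
E
```

```text
12.575 [0.6107363  0.12419841 0.09363274] [ 0.21697835 -0.5925161   0.22399724]
```

View pics/p3.png

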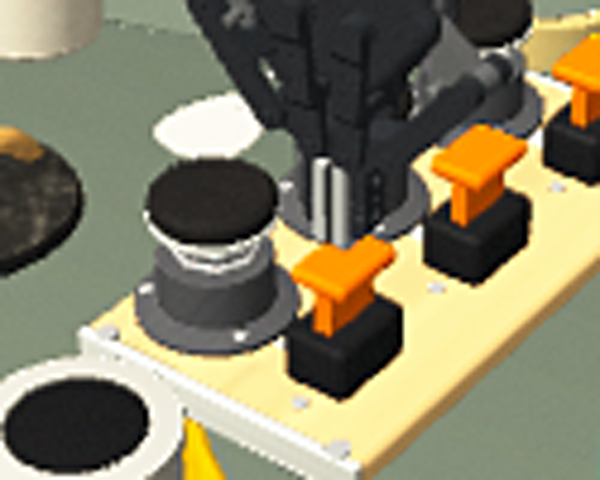

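The tips are about 10 mm above the left tag and centred, so I'm pressing it down.

Request:
servo_tool --pt "0 0 0 -0.8 0" --pt "0 0 0 -1.3 0" --pt "0 0 0 -1.8 0" --pt "0 0 0 -2.3 0" --pt "0 0 0 -2.8 0" --pt "0 0 0 -3.1 0" --pt "0 0 0 -3.3 0" --pt "0 0 0 -3.3 0" --pt "0 0 0 -3.3 0"

```text
t: 13.75
eef_pos: [0.6114, 0.1242, 0.063]
ee_rot: [-0.707, -0.006, -0.005, 0.707]
contact_force: [-1.9, -0.8, 10.0]
opening: 0.0002
```

Request:
servo_tool --pt "0 0 0 -0.3 0" --pt "0 0 0 -0.6 0" --pt "0 0 0 -0.6 0" --pt "0 0 0 -0.6 0"

```text
t: 14.25
eef_pos: [0.6116, 0.1242, 0.0629]
ee_rot: [0.707, 0.007, 0.006, -0.707]
contact_force: [-8.6, -1.5, 22.9]
opening: 0.0004
```

Request:
servo_tool --pt "0 0 0 1.5 0" --pt "0 0 0 3.5 0" --pt "0 0 0 6 0" --pt "0 -2 0 10 0" --pt "0 -5 0 15 0" --pt "0 -8 0 18 0" --pt "0 -10 0 20 0" --pt "0 -10 0 20 0" --pt "0 -10 0 20 0"

```text
t: 15.38
eef_pos: [0.5117, 0.1242, 0.2614]
ee_rot: [0.707, 0.006, 0.005, -0.707]
contact_force: [0.4, -0.9, -0.5]
opening: -0.0001
```

```bash
python3 - <<'E'
from bench import r, viewer
import cv2
s=r.get_state(); print(s["t"],s["eef_pos"],s["contact_force"],abs(s["dq"]).max())
a=[cv2.resize(viewer.grab_frame("side")[170:290,220:400,::-1],(720,480),interpolation=2)]
cv2.imwrite("pics/p4.png",a[0])
E
```

```text
15.375 [0.51173112 0.12424227 0.26141142] [ 0.36212119 -0.94135704 -0.47634211] 0.01961152226187829
```

View pics/p4.png

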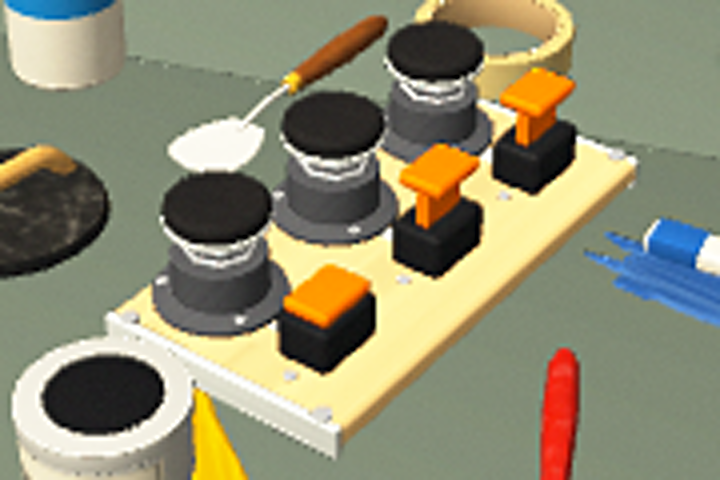

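The picture shows the left tag cap sitting on its housing at (328,295). The other two tags are up, all three pads have sprung back, and the bystanders haven't moved. Handing in.

```bash
python3 -c "
from bench import r
print(r.job_done())"
```

```text
the job is handed in; nothing more can be done
None
```

The left spring foot is the softest, so I pushed the left orange tag all the way down and handed the job in at about 15.4 s.

I pressed the pads in the order asked: left, middle, right.

| Pad | Pressed down | Force |
|---|---|---|
| Left | about 8.3 mm | about 3.3 N |
| Middle | about 8.4 mm | about 12 N |
| Right | about 8.1 mm | about 7.7 N |

**Tag press:** the left tag met its stop with the fingertips 52 mm above the bench. I pressed to about 23 N there and it went no further.

**Last checks:** the final side picture shows the left cap resting on its housing, the other two tags up and all three pads back at rest. The loose things near the rack stand where they were. The arm is clear, about 25 cm above the bench, and the force reading was within its usual noise.

**Disagreement:** while I held the middle pad down, a sideways force of about 5 N showed. I put it down to the arm giving slightly while the fingertips gripped the rubber, and it was nearly gone once I lifted off. No check failed.

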